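# Raise a small brick sample pier by two staggered courses

## Task

Lay two more courses dry on the little brick pier fixed to the board, staggered by half a brick: for the second course put a half brick over the outer end of the pier's whole brick and a whole brick beside it, and once that course is complete lay the third course just like the bottom one. Use the two whole and the two half bricks lying loose, flat and lengthwise along the pier, with faces and outer ends flush with the course below and the same open joint of about 10 mm between neighbours. Leave the three-quarter brick and the thin slip where they lie, and let go of everything at the end.

Things in the scene. Friction and masses are not known exactly. Their poses are not given: they have to be found in the camera images.
- whole_a_c (a point): A whole brick, 130 x 45 x 40 mm (length x width x height), about 0.45 kg; interchangeable with the other whole brick. Solid red-brown clinker, some faces burnt darker (shades mean nothing). Lies flat, upright. Point: its centre, half-way up; x along the length, y across the width, z up.
- whole_b_c (a point): The other whole brick, 130 x 45 x 40 mm. Solid red-brown clinker, some faces burnt darker (shades mean nothing). Lies flat, upright. Point: its centre, half-way up; x along the length, y across the width, z up.
- half_a_c (a point): A half brick, 60 x 45 x 40 mm (length x width x height), about 0.2 kg; interchangeable with the other half brick. Solid red-brown clinker, some faces burnt darker (shades mean nothing). Lies flat, upright. Point: its centre, half-way up; x along the length, y across the width, z up.
- half_b_c (a point): The other half brick, 60 x 45 x 40 mm. Solid red-brown clinker, some faces burnt darker (shades mean nothing). Lies flat, upright. Point: its centre, half-way up; x along the length, y across the width, z up.
- three_quarter_c (a point): A three-quarter brick, 95 x 45 x 40 mm, not wanted: leave it where it lies. Solid red-brown clinker, some faces burnt darker (shades mean nothing). Lies flat, upright. Point: its centre, half-way up; x along the length, y across the width, z up.
- slip_c (a point): A thin brick slip, 130 x 45 x 15 mm, not wanted: leave it where it lies. Solid red-brown clinker, some faces burnt darker (shades mean nothing). Lies flat, upright. Point: its centre, half-way up; x along the length, y across the width, z up.
- pier: The pier, fixed: wooden board 220 x 85 x 18 mm with a glued bottom course, one whole and one half brick end to end with an open 10 mm joint; the course is 200 long, 45 wide, 40 mm high. Stands left or right of the loose bricks, turned any way; a tub 60 mm high stands on the other side. Origin: centre of the board's underside, on the table; x along the pier towards its half brick's end, z up.
- pier_top (a point): Centre of the bottom course's top face, 58 mm above the table; same axes as the pier. Bottom whole brick centred at x = -35 mm, bottom half at x = +70 mm. Centres to reach, with y = 0: second course half at x = -70, whole at x = +35, z = 20 mm; third course whole at x = -35, half at x = +70, z = 60 mm. The finished pier is 138 mm high; nothing else near the work is higher than 65 mm.
There are look-alikes about, which are no part of the job. What is shaped like the part that bears half_a_c but green or yellow is not meant.

How it is judged:
By the outcome, as a careful person would: the job done as asked, in the order asked, and still so for the second after the job is handed in, with the robot touching nothing.
It also fails if it takes over 112 s, if anything falls off the work surface, if the arm or the gripper's body presses on something with over 40 N, if the wrist force passes 120 N, or if a joint passes its speed limit or range.

## Robot

A 6-joint arm with a two-finger parallel gripper is mounted at the origin on the work surface. World frame = base frame: x ahead of the robot, y to its left, z up, the work surface at z = 0. Lengths are in m, angles in rad, forces in N, time in s.
With the tool pointing down it reaches from about 0.325 to 0.9 m from the base axis. Payload 6.1 kg.
Tool frame: the origin (TCP) lies on the mounting face of the last link; the fingertips stand 173 mm ahead of it and the grasp point (between the pads) lies 155 mm ahead of it; x points along the fingers, z is the direction in which the jaws open and shut, and the axes are right-handed (so a half turn about x gives the same grasp; the last joint's range is limited). The gripper opens to 85 mm and grips with 20 to 120 N. Pads are 22 mm wide; open, the fingers measure 114 mm over their backs; the gripper's body (76 mm by 85 mm) begins 54 mm behind the grasp point. The pads swing forward as they close: fully open they stand 13 mm farther back than shut.
Start: joints at [-1.279, 0.22, 1.526, -0, 1.395, -0.126], TCP at [0.254, -0.571, 0.405] pointing down, gripper open.
Joint ranges: [-2.98, 2.98], [-0.91, 2.08], [0.09, 2.57], [-1.24, 4.39], [0.2, 2.65], [-2.68, 2.68]. Speed limits (rad/s): [2.57, 2.57, 3.01, 3.14, 3.14, 3.14].

## Interface

Orientations are given as a rotation vector (axis times angle).
In Python, from cell import robot gives the robot as it stands.
- The arm moves only by the tool apply_moves, never from a script. Its argument "plan" is a list of rows, each a list of 7 numbers: the turn, a rotation vector about the tool's x, y, z in rad, then the shift along the tool's x, y, z in cm, then the closure, from 0 (fully open) to 1 (shut). In form: [[rx, ry, rz, tx, ty, tz, grip], ...]. A call has 1 to 20 rows; each row shifts and turns the pose as measured when the row begins, along the tool's axes as they then stand; what a row does not reach is not made up. A row lasts 1/8 s, in which the tool goes at most 62.5 mm and 10.7 degrees, less where a joint would pass 70% of its speed; a pose out of reach is approached as far as the arm can. A call with a gripper value outside its range is refused whole. The fingers move at their own pace and stop on an object; the grip force is fixed at half the most. Time passes only in rows, so rows that do not move let the fingers close. It gives the time, the measured TCP pose, the force and the opening at its end, in the units of the state.
- robot.get_state(): the state, without advancing time (a new reading comes with each control period).
- robot.snapshot(name): name is "side" or "top"; returns the picture (420x560x3 uint8, red, green, blue); there is no depth.
- robot.get_calibration(name): a dict with "K" (3x3 intrinsics, pixels), "extrinsics" (4x4, takes a point from world to camera coordinates). Camera axes: x right, y up, looking along -z (the intrinsics and any distortion apply to the point x, -y, -z); pixel columns grow to the right and rows downward; lengths in m; the calibration is good to about 2 mm. A picture is of the moment at which its call begins. get_calibration takes no time and is no camera call.
- robot.close_job(): hands the job in, once; it reports no verdict.
Trained networks look in the newest picture that a camera, given by its name, has taken for a name from the list of things; names that differ only in an ending like _2 or _b are one class to them, and where a whole thing is asked for, a point or a joint stands for the part that bears it (a point fixed in the world has none). Each returns a list of dicts, best first, with "confidence" (0 to 1); they miss things now and then, are a little off and sometimes report something else, mostly with a low value. They report only what shows in the picture. A call takes as long as a camera call. They do not tell look-alikes from the thing itself.
- robot.recognise(camera, name): "rect" ([centre column, centre row, width, height] in pixels, round what is visible of it).
- robot.masks_of(camera, name): "region" (420x560 bool, what is visible of it) and "rect" ([centre column, centre row, width, height] in pixels, round what is visible of it).
- robot.tip_of(camera, name): "xy" ([column, row] in pixels: a listed point, or the origin of a listed thing).
The state is a dict: "clock": time; "q": joint angles; "dq": joint speeds; "tau": joint torques, N m; "ee_pos": TCP position; "tcp_rot": TCP orientation; "force": force on the tool from outside, world axes, zero at the start; "ft_torque": the same for the moment, N m; "finger_gap": finger opening in m.
Only numpy, scipy, OpenCV 4.12 (cv2) and the standard library are available. Lean on these libraries where they do the work, as an engineer would, in place of code of your own. Each camera call takes 0.05 s, during which the arm holds its last target.

## Working session

There is one attempt and no reset: what is moved stays moved. The work goes in short steps, Python scripts to look and compute and a tool call to move; the robot and the scene stay as the last step left them, time stands still between calls to the robot, and variables do not carry over. Pictures are saved under pics/ and viewed, and the job is handed in when it is done.

Besides the shell and the picture viewer there is one more tool, called after "Emit:" as name([rows], argument=value, ...), one row to a line, values as JSON. apply_moves: Moves the arm, as the interface text tells. Its arguments: {"type":"object","properties":{"plan":{"type":"array","items":{"type":"array","items":{"type":"number"}}}},"required":["plan"]}

```bash
ls; mkdir -p pics; python3 - <<'E'
from cell import robot
import cv2,numpy as np
np.set_printoptions(precision=4,suppress=True)
s=robot.get_state();print(s)
for n in("side","top"):
    im=robot.snapshot(n);cv2.imwrite(f"pics/{n}0.png",im[:,:,::-1])
    c=robot.get_calibration(n);print(n,c)
E
```

```text
pics
{'clock': 0.0, 'q': array([-1.2791,  0.2212,  1.5276,  0.    ,  1.3947, -0.1261]), 'dq': array([ 0.0018,  0.0001,  0.0002, -0.0004,  0.    , -0.0001]), 'tau': array([  0.0013, -49.689 , -38.9397,  -0.0002,   0.0108,   0.    ]), 'ee_pos': array([ 0.2535, -0.571 ,  0.4036]), 'tcp_rot': array([ 0.8975,  1.3799, -0.8953]), 'force': array([-0.2359, -0.3587, -1.4726]), 'ft_torque': array([-0.0051,  0.0284, -0.041 ]), 'finger_gap': 0.08564328263210945}
side {'K': array([[440.2485,   0.    , 281.4867],
       [  0.    , 440.2485, 215.0684],
       [  0.    ,   0.    ,   1.    ]]), 'extrinsics': array([[-0.9647, -0.2633,  0.0076,  0.5432],
       [ 0.202 , -0.7209,  0.663 , -0.1378],
       [-0.1691,  0.6411,  0.7486, -0.789 ],
       [ 0.    ,  0.    ,  0.    ,  1.    ]])}
top {'K': array([[480.8144,   0.    , 278.1997],
       [  0.    , 480.8144, 216.8087],
       [  0.    ,   0.    ,   1.    ]]), 'extrinsics': array([[-0.0184, -0.9998, -0.0052,  0.0002],
       [ 0.9933, -0.0189,  0.114 , -0.5571],
       [-0.1141, -0.0031,  0.9935, -0.9939],
       [ 0.    ,  0.    ,  0.    ,  1.    ]])}
```

View pics/top0.png

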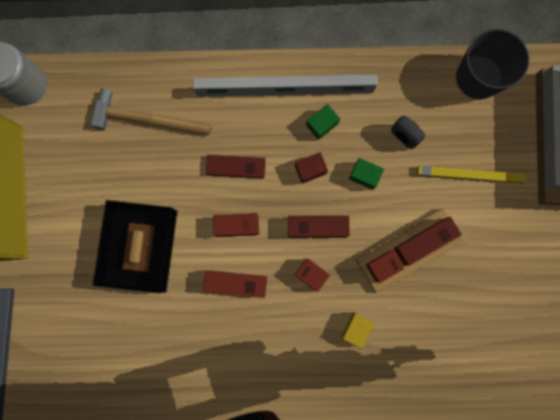

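View pics/side0.png

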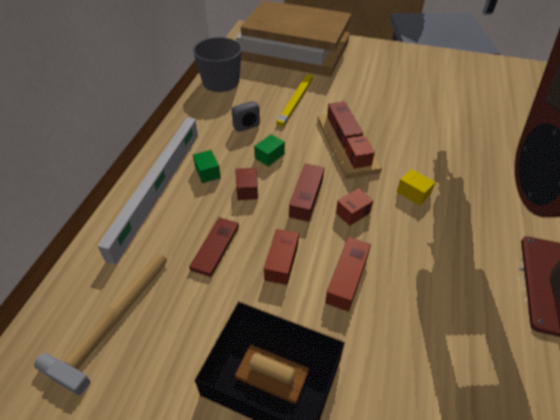

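The top view shows the pier at (410,247), with its half-brick end towards (385,265). The whole candidates are (318,226) and (235,284). The look-alikes are the three-quarter at (236,225) and the slip at (236,167), which the side view shows as thin at (215,246). The red halves are (311,168) and (312,274). The green cubes (323,121) and (367,173) and the yellow cube (358,330) are not wanted. The tub is at (136,247). Next I'll check this with the networks.

```bash
python3 - <<'E'
from cell import robot
import cv2,numpy as np,pickle
np.set_printoptions(precision=3,suppress=True)
D={}
for n in("top","side"):
    D[n]=robot.snapshot(n)
    for t in("whole_a_c","half_a_c","three_quarter_c","slip_c","pier"):
        m=robot.masks_of(n,t);D[n,t]=m
        print(n,t,[(np.round(d["confidence"],2),np.round(d["rect"]),d["region"].sum(),np.median(D[n][d["region"]],axis=0)) for d in m])
    for t in("pier","pier_top"):print(n,t,[(round(d["confidence"],2),np.round(d["xy"],1)) for d in robot.tip_of(n,t)])
pickle.dump(D,open("d0.pkl","wb"))
a=cv2.resize(D["top"][130:310,190:480],None,fx=2.7,fy=2.7,interpolation=cv2.INTER_CUBIC)
cv2.imwrite("pics/crop0.png",a[:,:,::-1])
E
```

```text
top whole_a_c [(np.float64(0.61), array([235., 286.,  68.,  26.]), np.int64(1347), array([95., 40., 30.]))]
top half_a_c [(np.float64(0.84), array([366., 174.,  37.,  29.]), np.int64(690), array([24., 84., 34.])), (np.float64(0.83), array([309., 168.,  35.,  27.]), np.int64(654), array([78., 34., 28.])), (np.float64(0.71), array([323., 122.,  32.,  34.]), np.int64(734), array([24., 83., 34.])), (np.float64(0.61), array([359., 329.,  36.,  34.]), np.int64(749), array([154., 129.,  33.]))]
top three_quarter_c [(np.float64(0.57), array([236., 225.,  47.,  29.]), np.int64(1075), array([94., 39., 29.]))]
top slip_c [(np.float64(0.9), array([237., 166.,  61.,  25.]), np.int64(1227), array([77., 34., 27.]))]
top pier [(np.float64(0.95), array([410., 250., 106.,  84.]), np.int64(4183), array([81., 44., 32.]))]
top pier [(0.88, array([407.4, 248.3]))]
top pier_top [(0.66, array([414.1, 247.2])), (0.43, array([234.7, 167.7]))]
side whole_a_c [(np.float64(0.95), array([348., 275.,  43.,  75.]), np.int64(1866), array([136.,  73.,  58.]))]
side half_a_c [(np.float64(0.79), array([416., 188.,  37.,  35.]), np.int64(911), array([121., 100.,   0.])), (np.float64(0.67), array([205., 167.,  33.,  30.]), np.int64(707), array([11., 94., 40.])), (np.float64(0.56), array([246., 185.,  21.,  32.]), np.int64(668), array([112.,  58.,  47.]))]
side three_quarter_c [(np.float64(0.67), array([281., 257.,  35.,  54.]), np.int64(1436), array([132.,  69.,  53.])), (np.float64(0.15), array([349., 139.,  68.,  83.]), np.int64(2887), array([103.,  78.,  49.]))]
side slip_c [(np.float64(0.57), array([214., 248.,  48.,  56.]), np.int64(1469), array([108.,  52.,  44.]))]
side pier [(np.float64(0.79), array([352., 140.,  64.,  79.]), np.int64(2759), array([103.,  77.,  49.]))]
side pier [(0.67, array([345.4, 145.2])), (0.28, array([247.5, 184.5]))]
side pier_top [(0.94, array([350.6, 124.2]))]
```

View pics/crop0.png

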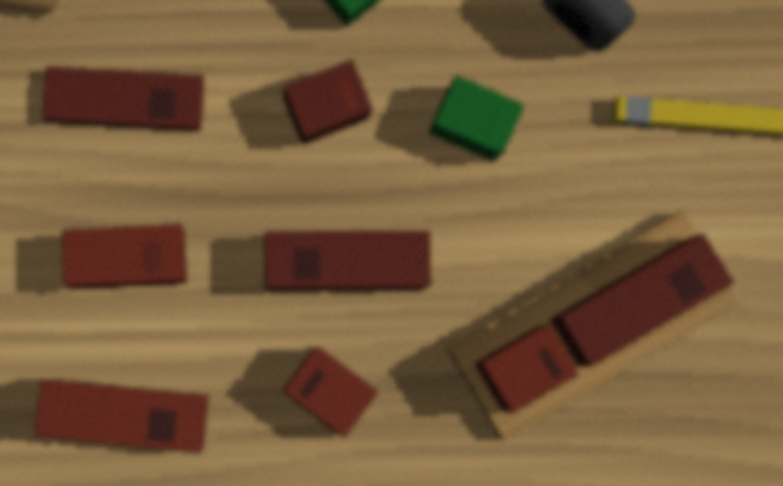

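```bash
cat > h.py <<'E'
import numpy as np,cv2
from scipy.optimize import minimize
def proj(P,c):
    E=c["extrinsics"];p=P@E[:3,:3].T+E[:3,3];p=p*[1,-1,-1]
    u=p@c["K"].T;return u[:,:2]/u[:,2:]
def boxpts(x,y,z0,yaw,L,W=.045,H=.04,off=0):
    s=np.array([[a,b,e] for a in(-L/2,L/2) for b in(-W/2,W/2) for e in(0,H)])
    s[:,0]+=off
    c,q=np.cos(yaw),np.sin(yaw)
    return np.c_[x+c*s[:,0]-q*s[:,1],y+q*s[:,0]+c*s[:,1],z0+s[:,2]]
def redmask(im):
    f=cv2.GaussianBlur(im.astype(np.float32),(0,0),.6)
    return np.clip((f[...,0]/(f[...,1]+1)-1.5)/.4,0,1)   # soft
def raster(polys,shape,S=4):
    m=np.zeros((shape[0]*S,shape[1]*S),np.uint8)
    for p in polys:
        h=cv2.convexHull(p.astype(np.float32))[:,0]
        cv2.fillConvexPoly(m,np.round(((h+.5)*S-.5)*16).astype(np.int32),255,shift=4)
    m=cv2.resize(m,(shape[1],shape[0]),interpolation=cv2.INTER_AREA)
    return cv2.GaussianBlur(m.astype(np.float32)/255,(0,0),.7)
# parts: list of (L,off,z0,H)
def fit(views,x0,parts,pad=14):
    """views: list (mask,calib)"""
    rois=[]
    for m,c in views:
        P=np.vstack([proj(boxpts(x0[0],x0[1],z,x0[2],L,H=H,off=o),c) for L,o,z,H in parts])
        a=np.maximum(np.floor(P.min(0)-pad),0).astype(int);b=np.ceil(P.max(0)+pad).astype(int)
        rois.append((a,m[a[1]:b[1],a[0]:b[0]],c))
    def cost(v):
        t=0
        for a,m,c in rois:
            polys=[proj(boxpts(v[0]/1e3,v[1]/1e3,z,v[2]/50,L,H=H,off=o),c)-a for L,o,z,H in parts]
            r=raster(polys,m.shape);t+=((r-m)**2).sum()
        return t
    best=None
    s0=np.array([x0[0]*1e3,x0[1]*1e3,x0[2]*50])
    for k in range(2):
        sim=np.vstack([s0,s0+[8-5*k,0,0],s0+[0,8-5*k,0],s0+[0,0,6-3*k]])
        r=minimize(cost,s0,method="Nelder-Mead",options=dict(initial_simplex=sim,xatol=.03,fatol=.05,maxiter=300));s0=r.x
    return np.array([s0[0]/1e3,s0[1]/1e3,s0[2]/50]),r.fun
def unproj(uv,z,c):
    E=c["extrinsics"];R=E[:3,:3];C=-R.T@E[:3,3]
    d=np.linalg.solve(c["K"],np.array([uv[0],uv[1],1.]))*[1,-1,-1];d=R.T@d
    return C+d*(z-C[2])/d[2]
E
cat > m0.py <<'E'
from cell import robot
from h import *
import pickle
D=pickle.load(open("d0.pkl","rb"));C={n:robot.get_calibration(n) for n in("top","side")}
M={n:redmask(D[n]) for n in C}
cv2.imwrite("pics/red.png",np.hstack([M["top"],M["side"]])[::1,::1]*255)
obj=dict(wa=((318,226),0,.13),wb=((235,284),0,.13),tq=((236,225),0,.095),ha=((311,168),.3,.06),hb=((312,274),-.6,.06))
H,z=.04,0
def rep(n,uv,y0,parts,zt):
    p=unproj(uv,zt,C["top"])
    for vs in(("top",),("side",),("top","side")):
        r,f=fit([(M[v],C[v]) for v in vs],[p[0],p[1],y0],parts);p0=r
        print(n,vs,np.round(r[:2]*1e3,1),round(np.degrees(r[2]),1),round(f,1))
for n,(uv,y0,L) in obj.items(): rep(n,uv,y0+np.pi/2 if n[0]!="h" else y0,[(L,0,0,.04)],.04)
rep("slip",(236,167),np.pi/2,[(.13,0,0,.015)],.015)
rep("pier",(411,248),np.radians(120),[(.13,-.035,.018,.04),(.06,.07,.018,.04)],.058)
E
python3 m0.py
```

```text
wa ('top',) [536.8 -94.6] 89.0 125.0
wa ('side',) [535.  -94.7] 92.9 633.4
wa ('top', 'side') [535.5 -94.4] 91.4 776.7
wb ('top',) [417.4  84.4] 83.5 76.7
wb ('side',) [415.8  85.4] 84.6 379.1
wb ('top', 'side') [416.3  84.7] 84.1 470.9
tq ('top',) [542.8  81.6] 89.0 75.9
tq ('side',) [541.  82.] 95.2 309.2
tq ('top', 'side') [542.1  81.4] 93.8 401.6
ha ('top',) [666.5 -83.8] 112.6 96.1
ha ('side',) [663.4 -80.4] 22.1 251.4
ha ('top', 'side') [663.2 -81.9] 23.8 484.7
hb ('top',) [433.7 -78. ] 51.1 34.1
hb ('side',) [431.2 -72.1] -3.8 299.5
hb ('top', 'side') [432.7 -76.1] 3.0 510.6
slip ('top',) [674.7  83. ] 85.5 130.9
slip ('side',) [672.8  82.5] 87.5 221.9
slip ('top', 'side') [673.6  82.8] 85.8 359.8
pier ('top',) [ 482.8 -291.7] 118.7 231.6
pier ('side',) [ 480.7 -290. ] 116.4 657.9
pier ('top', 'side') [ 481.9 -291.1] 118.1 904.6[ WARN:0@0.395] global loadsave.cpp:1063 imwrite_ Unsupported depth image for selected encoder is fallbacked to CV_8U.
```

View pics/red.png

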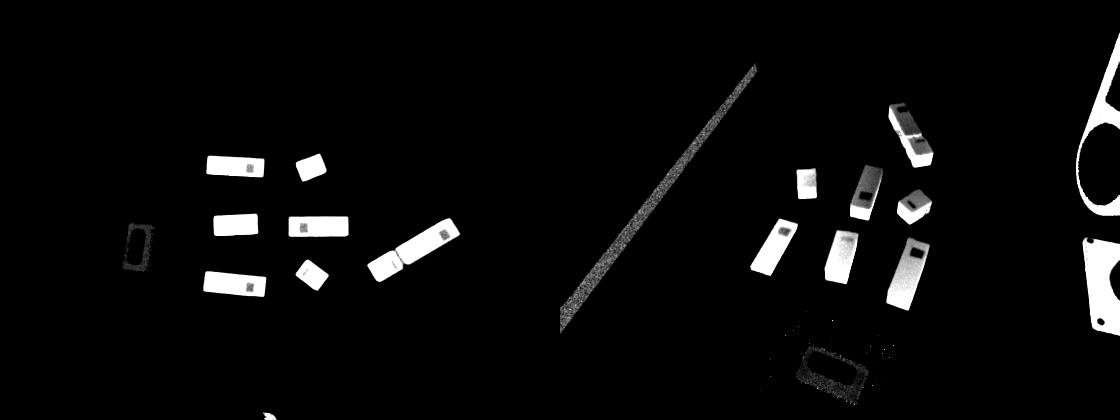

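```bash
python3 - <<'E'
import pickle,numpy as np
D=pickle.load(open("d0.pkl","rb"))
for n,pts in dict(top=[(318,226),(304,228),(311,168),(280,200),(262,227),(350,300),(385,280)],side=[(307,180),(306,196),(300,205),(290,150),(348,265),(330,200),(349,150),(215,246)]).items():
    for c,r in pts:
        p=D[n][r-1:r+2,c-1:c+2].reshape(-1,3).mean(0);print(n,c,r,p.round(),(p/p[1]).round(2))
E
sed -i 's|return np.clip.*|r=np.clip((f[...,0]/(f[...,1]+1)-1.35)/.25,0,1); g=cv2.morphologyEx(r,cv2.MORPH_CLOSE,np.ones((3,3)));h=(r>.4).astype(np.uint8);cs,_=cv2.findContours(h,cv2.RETR_CCOMP,cv2.CHAIN_APPROX_NONE);F=np.zeros_like(h);cv2.drawContours(F,cv2.findContours(h,cv2.RETR_EXTERNAL,cv2.CHAIN_APPROX_NONE)[0],-1,1,-1);F=cv2.erode(F,np.ones((3,3)));return np.maximum(r,F.astype(np.float32))|' h.py
sed -i 's/ha=((311,168),.3/ha=((311,168),1.95/;s/hb=((312,274),-.6/hb=((312,274),.9/' m0.py
python3 m0.py
```

```text
top 318 226 [80. 36. 29.] [2.23 1.   0.8 ]
top 304 228 [52. 29. 26.] [1.78 1.   0.9 ]
top 311 168 [77. 34. 28.] [2.25 1.   0.81]
top 280 200 [131. 107.  71.] [1.22 1.   0.66]
top 262 227 [150. 123.  82.] [1.22 1.   0.66]
top 350 300 [154. 126.  84.] [1.22 1.   0.66]
top 385 280 [121.  85.  53.] [1.42 1.   0.62]
side 307 180 [133.  81.  72.] [1.65 1.   0.89]
side 306 196 [106.  73.  72.] [1.44 1.   0.98]
side 300 205 [125.  74.  65.] [1.7  1.   0.88]
side 290 150 [164. 137.  95.] [1.2 1.  0.7]
side 348 265 [141.  77.  62.] [1.83 1.   0.81]
side 330 200 [162. 135.  94.] [1.2 1.  0.7]
side 349 150 [65. 26. 18.] [2.52 1.   0.71]
side 215 246 [110.  55.  45.] [2.02 1.   0.83]
wa ('top',) [536.1 -94.6] 88.9 54.4
wa ('side',) [534.5 -93.3] 91.0 220.4
wa ('top', 'side') [535.8 -94.9] 90.3 293.0
wb ('top',) [417.4  84.4] 83.4 16.8
wb ('side',) [415.7  85.6] 83.9 121.3
wb ('top', 'side') [416.5  84.6] 83.7 163.7
tq ('top',) [543.4  81.8] 91.6 30.5
tq ('side',) [541.2  82.2] 93.1 242.5
tq ('top', 'side') [542.2  81.7] 92.4 293.6
ha ('top',) [666. -83.] 110.2 45.5
ha ('side',) [662.8 -81.9] 109.3 47.3
ha ('top', 'side') [664.3 -82.5] 111.0 104.8
hb ('top',) [433.4 -78.4] 52.3 9.5
hb ('side',) [431.3 -77.3] 56.8 117.4
hb ('top', 'side') [432.7 -77.9] 54.0 141.3
slip ('top',) [674.6  82.8] 85.7 49.7
slip ('side',) [673.2  83.9] 86.4 111.5
slip ('top', 'side') [673.9  83.4] 85.9 174.7
pier ('top',) [ 482.2 -291.6] 118.9 111.7
pier ('side',) [ 479.9 -287.9] 117.5 364.1
pier ('top', 'side') [ 481.3 -290.1] 118.5 489.8[ WARN:0@0.203] global loadsave.cpp:1063 imwrite_ Unsupported depth image for selected encoder is fallbacked to CV_8U.
```

View pics/red.png

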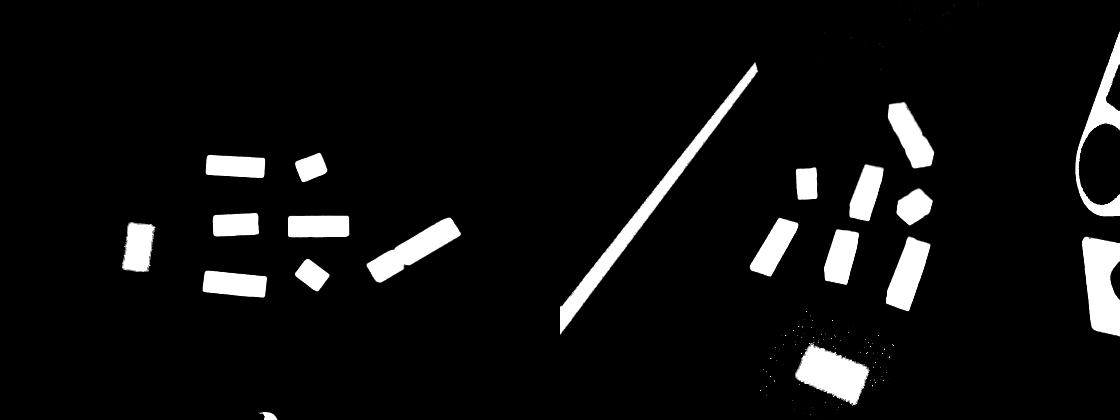

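```bash
cat > plan.py <<'E'
import sys,numpy as np
from scipy.spatial.transform import Rotation as R
from cell import robot
def show():
    s=robot.get_state();r=R.from_rotvec(s["tcp_rot"]).as_matrix()
    print("t",round(s["clock"],2),"tcp",np.round(s["ee_pos"]*1e3,1),"x",np.round(r[:,0],3),"jawyaw",round(np.degrees(np.arctan2(r[1,2],r[0,2])),2),"q",np.round(s["q"],2),"F",np.round(s["force"],1),"gap",round(s["finger_gap"]*1e3,1))
    return s,r
def target(yawdeg,s,r):
    cur=np.degrees(np.arctan2(r[1,2],r[0,2]))
    c=[yawdeg+180*k for k in range(-3,4)]
    # prefer joint-6 inside range
    def q6(y): return s["q"][5]-np.radians(y-cur)
    return min(c,key=lambda y:abs(y-cur))
def rows(x,y,z,jaw,N,grip,exact=False):
    s,r=show(); j=jaw if exact else target(jaw,s,r)
    a=np.radians(j);zt=np.array([np.cos(a),np.sin(a),0]);xt=np.array([0,0,-1.])
    Rt=np.column_stack([xt,np.cross(zt,xt),zt])
    rv=R.from_matrix(r.T@Rt).as_rotvec();t=np.array([x,y,z])-s["ee_pos"]
    print("jaw->",j,"dist mm",np.linalg.norm(t)*1e3,"turn deg",np.degrees(np.linalg.norm(rv)))
    Rc=r.copy();p=s["ee_pos"].copy();out=[]
    for i in range(N):
        d=(np.array([x,y,z])-p)/(N-i);q=(R.from_matrix(Rc.T@Rt).as_rotvec())/(N-i)
        row=list(np.round(q,4))+list(np.round(Rc.T@d*100,2))+[grip];out.append([float(v) for v in row])
        p=p+Rc@np.array(row[3:6])/100;Rc=Rc@R.from_rotvec(row[:3]).as_matrix()
    print(str(out).replace("], ","],\n"))
if __name__=="__main__":
    a=[float(v) for v in sys.argv[1:]]
    if a: rows(*a[:4],int(a[4]),a[5],len(a)>6)
    else: show()
E
python3 plan.py .4334 -.0784 .33 142.5 11 0
```

```text
t 0.9 tcp [ 253.6 -571.2  404.7] x [ 0.  0. -1.] jawyaw -66.06 q [-1.28  0.22  1.53  0.    1.39 -0.13] F [-0.  -0.6 -0.1] gap 85.6
jaw-> -37.5 dist mm 529.9152792883194 turn deg 28.564769430396332
[[-0.0453, 0.0, -0.0, 0.68, 3.31, -3.43, 0.0],
[-0.0453, 0.0, -0.0, 0.68, 3.46, -3.28, 0.0],
[-0.0453, 0.0, -0.0, 0.68, 3.61, -3.12, 0.0],
[-0.0453, 0.0, -0.0, 0.68, 3.75, -2.95, 0.0],
[-0.0453, 0.0, -0.0, 0.68, 3.88, -2.78, 0.0],
[-0.0453, 0.0, -0.0, 0.68, 4.0, -2.6, 0.0],
[-0.0453, 0.0, -0.0, 0.68, 4.11, -2.42, 0.0],
[-0.0454, 0.0, -0.0, 0.68, 4.22, -2.23, 0.0],
[-0.0453, 0.0, -0.0, 0.68, 4.31, -2.03, 0.0],
[-0.0454, 0.0, -0.0, 0.68, 4.4, -1.84, 0.0],
[-0.0453, 0.0, -0.0, 0.67, 4.48, -1.63, 0.0]]
```

Emit:
apply_moves([
  [-0.045,0,0,0.68,3.3,-3.4,0],
  [-0.045,0,0,0.68,3.5,-3.3,0],
  [-0.045,0,0,0.68,3.6,-3.1,0],
  [-0.045,0,0,0.68,3.75,-2.95,0],
  [-0.045,0,0,0.68,3.9,-2.8,0],
  [-0.045,0,0,0.68,4.0,-2.6,0],
  [-0.045,0,0,0.68,4.1,-2.4,0],
  [-0.045,0,0,0.68,4.2,-2.2,0],
  [-0.045,0,0,0.68,4.3,-2.0,0],
  [-0.045,0,0,0.68,4.4,-1.8,0],
  [-0.045,0,0,0.68,4.5,-1.6,0],
])

```text
clock: 2.28
ee_pos: [0.4366, -0.0672, 0.3293]
tcp_rot: [0.505, 1.501, -0.51]
force: [0.4, -0.4, 0.4]
finger_gap: 0.0855
```

```bash
python3 plan.py .4334 -.0784 .28 142.5 2 0; python3 plan.py .4334 -.0784 .178 142.5 4 0; python3 - <<'E'
from cell import robot
import cv2
im=robot.snapshot("top");cv2.imwrite("pics/t1.png",im[:,:,::-1])
E
```

```text
t 2.27 tcp [436.6 -67.2 329.3] x [ 0.007 -0.006 -1.   ] jawyaw -37.19 q [-0.33 -0.17  2.07 -0.    1.23  0.32] F [ 0.4 -0.4  0.4] gap 85.5
jaw-> -37.5 dist mm 50.63535735781973 turn deg 0.635887769950053
[[0.0027, 0.0048, 0.0002, 2.47, -0.54, 0.19, 0.0],
[0.0027, 0.0049, 0.0003, 2.46, -0.54, 0.2, 0.0]]
t 2.27 tcp [436.6 -67.2 329.3] x [ 0.007 -0.006 -1.   ] jawyaw -37.19 q [-0.33 -0.17  2.07 -0.    1.23  0.32] F [ 0.4 -0.4  0.4] gap 85.5
jaw-> -37.5 dist mm 151.72864201662256 turn deg 0.635887769950053
[[0.0014, 0.0024, 0.0001, 3.78, -0.27, 0.07, 0.0],
[0.0013, 0.0024, 0.0001, 3.78, -0.27, 0.08, 0.0],
[0.0014, 0.0024, 0.0001, 3.79, -0.27, 0.09, 0.0],
[0.0013, 0.0025, 0.0002, 3.78, -0.27, 0.09, 0.0]]
```

View pics/t1.png

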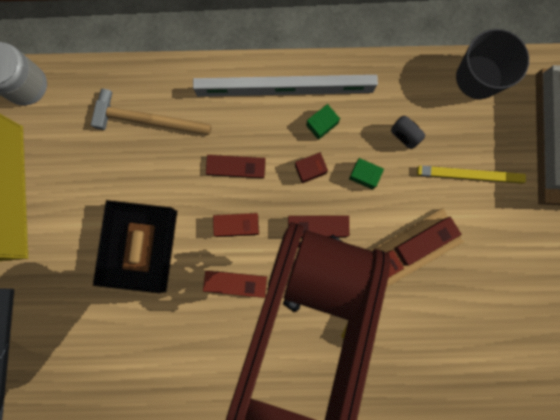

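The gripper is above the red half near (312,274). I'll centre it, settle, then check before going down.

Emit:
apply_moves([
  [0.003,0.005,0,2.4,-1.1,0.4,0],
  [0.003,0.005,0,2.4,0,0,0],
  [0,0,0,2,0,0,0],
  [0,0,0,0,0,0,0],
])

```text
clock: 2.82
ee_pos: [0.4348, -0.0724, 0.2597]
tcp_rot: [0.508, 1.511, -0.502]
force: [0.3, 0.3, -0.4]
finger_gap: 0.0852
```

```bash
python3 plan.py .4334 -.0784 .178 142.5 3 0
```

```text
t 2.83 tcp [434.8 -72.4 259.7] x [ 0.001  0.003 -1.   ] jawyaw -36.97 q [-0.35 -0.06  2.12  0.    1.09  0.3 ] F [ 0.3  0.3 -0.4] gap 85.2
jaw-> -37.5 dist mm 81.93648637532058 turn deg 0.5708026554592538
[[0.0031, -0.0003, -0.0011, 2.72, -0.2, 0.09, 0.0],
[0.0031, -0.0004, -0.0012, 2.72, -0.19, 0.08, 0.0],
[0.0031, -0.0003, -0.0011, 2.73, -0.19, 0.09, 0.0]]
```

Emit:
apply_moves([
  [0.005,0,-0.002,2.7,-0.6,0.26,0],
  [0.004,0,-0.002,2.7,0,0,0],
  [0,0,0,1.5,0,0,0],
  [0,0,0,0,0,0,0],
])

```text
clock: 3.32
ee_pos: [0.4359, -0.0802, 0.1935]
tcp_rot: [0.512, 1.503, -0.513]
force: [0.1, 0.2, 0.2]
finger_gap: 0.0854
```

```bash
python3 plan.py .4334 -.0784 .178 142.5 1 0
```

```text
t 3.33 tcp [435.9 -80.2 193.5] x [ 0.006 -0.002 -1.   ] jawyaw -37.52 q [-0.36  0.06  2.14 -0.    0.93  0.29] F [0.1 0.2 0.2] gap 85.4
jaw-> -37.5 dist mm 15.770210072729503 turn deg 0.3519122568002702
[[-0.0003, 0.006, -0.0014, 1.54, -0.01, -0.32, 0.0]]
```

Emit:
apply_moves([
  [0,0.006,0,1.5,0,-0.3,0],
  [0,0,0,0,0,0,0],
  [0,0,0,0,0,0,1],
  [0,0,0,0,0,0,1],
  [0,0,0,0,0,0,1],
  [0,0,0,0,0,0,1],
  [0,0,0,0,0,0,1],
  [0,0,0,0,0,0,1],
])

```text
clock: 4.32
ee_pos: [0.435, -0.0788, 0.1803]
tcp_rot: [0.513, 1.504, -0.511]
force: [0.3, 0.2, -0.5]
finger_gap: 0.0444
```

```bash
python3 plan.py
```

```text
t 4.33 tcp [435.  -78.8 180.3] x [ 0.005 -0.    -1.   ] jawyaw -37.49 q [-0.36  0.09  2.15  0.    0.9   0.29] F [ 0.3  0.2 -0.5] gap 44.4
```

Emit:
apply_moves([
  [0,0,0,-3,0,0,1],
  [0,0,0,-4,0,0,1],
  [0,0,0,-3,0,0,1],
  [0,0,0,0,0,0,1],
])

```text
clock: 4.82
ee_pos: [0.4335, -0.0785, 0.2813]
tcp_rot: [0.513, 1.508, -0.511]
force: [0.3, 0.3, -3.1]
finger_gap: 0.0441
```

```bash
python3 plan.py .5157 -.3523 .285 28.9 9 1
```

```text
t 4.83 tcp [433.5 -78.5 281.3] x [ 0.001  0.001 -1.   ] jawyaw -37.5 q [-0.36 -0.1   2.11  0.    1.13  0.29] F [ 0.3  0.3 -3.1] gap 44.1
jaw-> 28.9 dist mm 285.93981911820094 turn deg 66.39716219810538
[[-0.1288, 0.0002, -0.0001, -0.04, -1.86, 2.58, 1.0],
[-0.1288, 0.0002, -0.0002, -0.04, -2.17, 2.32, 1.0],
[-0.1287, 0.0002, -0.0001, -0.04, -2.45, 2.02, 1.0],
[-0.1288, 0.0001, -0.0002, -0.05, -2.69, 1.69, 1.0],
[-0.1287, 0.0002, -0.0001, -0.04, -2.89, 1.32, 1.0],
[-0.1288, 0.0001, -0.0002, -0.04, -3.03, 0.94, 1.0],
[-0.1287, 0.0002, -0.0001, -0.05, -3.13, 0.55, 1.0],
[-0.1288, 0.0001, -0.0002, -0.04, -3.17, 0.14, 1.0],
[-0.1287, 0.0002, -0.0001, -0.05, -3.17, -0.27, 1.0]]
```

Emit:
apply_moves([
  [-0.129,0,0,0,-1.9,2.6,1],
  [-0.129,0,0,0,-2.2,2.3,1],
  [-0.129,0,0,0,-2.5,2.0,1],
  [-0.129,0,0,0,-2.7,1.7,1],
  [-0.129,0,0,0,-2.9,1.3,1],
  [-0.129,0,0,0,-3.0,0.9,1],
  [-0.129,0,0,0,-3.1,0.5,1],
  [-0.129,0,0,0,-3.1,0.1,1],
  [-0.06,0,0,0,-2,-0.2,1],
  [0,0,0,0,0,0,1],
])

```text
clock: 6.08
ee_pos: [0.5099, -0.344, 0.2553]
tcp_rot: [-0.355, 1.555, 0.39]
force: [-0.3, 0.4, -2.4]
finger_gap: 0.0439
```

```bash
python3 plan.py .5157 -.3523 .26 28.9 2 1
```

```text
t 6.08 tcp [ 509.9 -344.   255.3] x [-0.021  0.018 -1.   ] jawyaw 27.17 q [-0.72  0.35  1.66 -0.    1.16 -1.2 ] F [-0.3  0.4 -2.4] gap 43.9
jaw-> 28.9 dist mm 11.14820277614141 turn deg 2.3379512839485104
[[-0.0151, -0.0049, -0.0127, -0.25, -0.5, 0.07, 1.0],
[-0.0152, -0.005, -0.0128, -0.24, -0.5, 0.06, 1.0]]
```

Emit:
apply_moves([
  [-0.03,-0.01,-0.025,-0.5,-1.0,0.1,1],
  [0,0,0,0,0,0,1],
  [0,0,0,0,0,0,1],
])

```text
clock: 6.45
ee_pos: [0.5149, -0.3507, 0.2575]
tcp_rot: [-0.393, 1.536, 0.399]
force: [0.5, -0.0, -3.1]
finger_gap: 0.0443
```

```bash
python3 plan.py .5157 -.3523 .26 28.9 1 1
```

```text
t 6.45 tcp [ 514.9 -350.7  257.5] x [-0.002  0.003 -1.   ] jawyaw 28.94 q [-0.72  0.36  1.65  0.    1.14 -1.23] F [ 0.5 -0.  -3.1] gap 44.3
jaw-> 28.9 dist mm 3.0560711567557903 turn deg 0.20767912581267856
[[0.0007, -0.0004, -0.0035, -0.25, -0.17, -0.01, 1.0]]
```

```bash
python3 - <<'E'
from cell import robot
from h import *
o=[]
for n,(a,b,c,d) in dict(side=(50,220,280,450),top=(170,340,330,500)).items():
    im=robot.snapshot(n);C=robot.get_calibration(n)
    k=cv2.resize(im[a:b,c:d],None,fx=2.35,fy=2.35,interpolation=cv2.INTER_CUBIC)
    o.append(k[:,:,::-1])
cv2.imwrite("pics/p1.png",np.hstack(o))
E
```

```text
(no output)
```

View pics/p1.png

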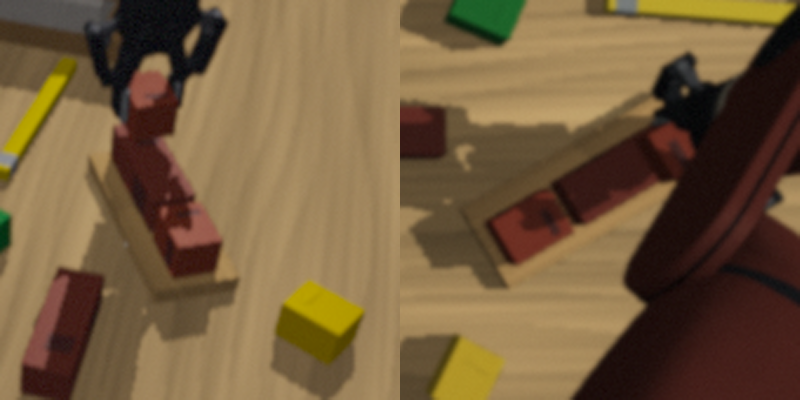

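In the side view the held half is over the far end of the pier, in line with it. Lowering.

Emit:
apply_moves([
  [0,0,0,0.8,-0.2,0,1],
  [0,0,0,0.6,0,0,1],
  [0,0,0,0,0,0,1],
])

```text
clock: 6.92
ee_pos: [0.516, -0.3522, 0.2429]
tcp_rot: [-0.394, 1.535, 0.398]
force: [-0.4, -0.5, -2.7]
finger_gap: 0.0441
```

```bash
python3 plan.py .5157 -.3523 .2385 28.9 1 1
```

```text
t 6.92 tcp [ 516.  -352.2  242.9] x [-0.002  0.002 -1.   ] jawyaw 28.97 q [-0.73  0.38  1.65  0.    1.11 -1.23] F [-0.4 -0.5 -2.7] gap 44.1
jaw-> 28.9 dist mm 4.431381035701623 turn deg 0.17625632389414683
[[0.0012, -0.0002, -0.0028, 0.44, 0.01, -0.03, 1.0]]
```

Emit:
apply_moves([
  [0,0,0,0.4,0,0,1],
  [0,0,0,0.1,0,0,1],
  [0,0,0,0.1,0,0,1],
])

```text
clock: 7.3
ee_pos: [0.5163, -0.3524, 0.2384]
tcp_rot: [-0.394, 1.535, 0.398]
force: [-4.5, 3.6, 9.4]
finger_gap: 0.0445
```

```bash
python3 plan.py
```

```text
t 7.3 tcp [ 516.3 -352.4  238.4] x [-0.001  0.002 -1.   ] jawyaw 28.97 q [-0.73  0.39  1.65  0.    1.11 -1.23] F [-4.5  3.6  9.4] gap 44.5
```

Emit:
apply_moves([
  [0,0,0,0,0,0,0.4],
  [0,0,0,0,0,0,0],
  [0,0,0,0,0,0,0],
  [0,0,0,0,0,0,0],
  [0,0,0,0,0,0,0],
  [0,0,0,-2,0,0,0],
  [0,0,0,-4,0,0,0],
  [0,0,0,-4,0,0,0],
  [0,0,0,0,0,0,0],
])

```text
clock: 8.43
ee_pos: [0.5169, -0.3531, 0.3462]
tcp_rot: [-0.397, 1.532, 0.395]
force: [-0.2, -0.3, -0.6]
finger_gap: 0.0855
```

```bash
python3 plan.py .5361 -.0946 .31 -1 8 0
```

```text
t 8.43 tcp [ 516.9 -353.1  346.2] x [ 0.002 -0.001 -1.   ] jawyaw 28.97 q [-0.73  0.27  1.58  0.    1.29 -1.23] F [-0.2 -0.3 -0.6] gap 85.5
jaw-> -1.0 dist mm 261.70798247059673 turn deg 29.96927600801849
[[0.0654, 0.0002, 0.0002, 0.45, 2.71, 1.77, 0.0],
[0.0654, 0.0002, 0.0002, 0.45, 2.82, 1.59, 0.0],
[0.0654, 0.0002, 0.0002, 0.45, 2.92, 1.41, 0.0],
[0.0654, 0.0002, 0.0002, 0.45, 3.01, 1.21, 0.0],
[0.0654, 0.0003, 0.0002, 0.45, 3.08, 1.01, 0.0],
[0.0654, 0.0002, 0.0001, 0.45, 3.14, 0.81, 0.0],
[0.0653, 0.0003, 0.0002, 0.45, 3.18, 0.61, 0.0],
[0.0654, 0.0002, 0.0001, 0.45, 3.21, 0.4, 0.0]]
```

Emit:
apply_moves([
  [0.065,0,0,0.3,2.7,1.8,0],
  [0.065,0,0,0.3,2.8,1.6,0],
  [0.065,0,0,0.3,2.9,1.4,0],
  [0.065,0,0,0.3,3.0,1.2,0],
  [0.065,0,0,0.3,3.1,1.0,0],
  [0.065,0,0,0.3,3.1,0.8,0],
  [0.065,0,0,0.3,3.2,0.6,0],
  [0.04,0,0,0.3,2.2,0.3,0],
  [0,0,0,0,0,0,0],
])

```text
clock: 9.55
ee_pos: [0.5364, -0.098, 0.3244]
tcp_rot: [0.003, 1.567, -0.008]
force: [0.9, -0.2, 0.2]
finger_gap: 0.0854
```

```bash
python3 plan.py .5361 -.0946 .25 -1 1 0; cat > look.py <<'E'
import sys
from cell import robot
from h import *
C={n:robot.get_calibration(n) for n in("top","side")}
name=sys.argv[1]; N=int(sys.argv[2])
P0=np.array([.4822,-.2916,np.radians(118.9)])
LAY=[(.13,-.035,.018),(.06,.07,.018),(.06,-.07,.058),(.13,.035,.058),(.13,-.035,.098),(.06,.07,.098)][:N]
o=[]
E=[(0,1),(2,3),(4,5),(6,7),(0,2),(1,3),(4,6),(5,7),(0,4),(1,5),(2,6),(3,7)]
for n,(a,b,c,d) in dict(side=(40,190,280,430),top=(170,320,335,485)).items():
    im=robot.snapshot(n);cv2.imwrite(f"pics/{name}_{n}_raw.png",im[:,:,::-1])
    S=2.65
    k=cv2.resize(im[a:b,c:d],None,fx=S,fy=S,interpolation=cv2.INTER_CUBIC)[:,:,::-1].copy()
    for L,off,z in LAY[2:]:
        u=(proj(boxpts(P0[0],P0[1],z,P0[2],L,off=off),C[n])-[c,a]+.5)*S
        for i,j in E:
            if i%2 and j%2: cv2.line(k,tuple(np.int32(u[i]*8)),tuple(np.int32(u[j]*8)),(0,255,0),1,cv2.LINE_AA,3)
    o.append(k)
cv2.imwrite(f"pics/{name}.png",np.hstack(o))
E
python3 look.py c1 3
```

```text
t 9.55 tcp [536.4 -98.  324.4] x [ 0.004 -0.003 -1.   ] jawyaw -0.41 q [-0.32  0.1   1.82 -0.    1.22 -0.32] F [ 0.9 -0.2  0.2] gap 85.4
jaw-> -1.0 dist mm 74.50600642628957 turn deg 0.659133073718236
[[0.0104, 0.0041, 0.0028, 7.44, 0.36, -0.06, 0.0]]
```

View pics/c1.png

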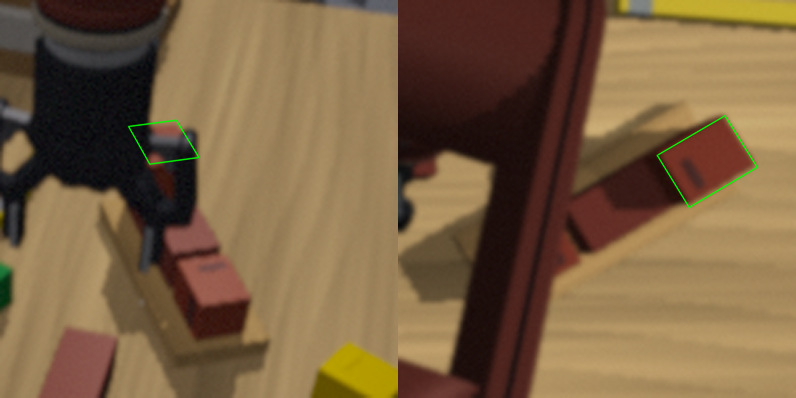

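In the top view the placed half matches its predicted outline closely. Next is the whole brick at (318,226).

Emit:
apply_moves([
  [0.01,0.004,0.003,3,0.4,0,0],
  [0,0,0,3.5,0,0,0],
  [0,0,0,3,0,0,0],
  [0,0,0,1.5,0,0,0],
  [0,0,0,0,0,0,0],
])

```text
clock: 10.28
ee_pos: [0.5381, -0.1011, 0.2147]
tcp_rot: [0.014, 1.565, -0.019]
force: [0.3, -0.5, 0.1]
finger_gap: 0.0855
```

```bash
python3 plan.py .5361 -.0946 .178 -1 1 0
```

```text
t 10.28 tcp [ 538.1 -101.1  214.7] x [ 0.006 -0.004 -1.   ] jawyaw -1.21 q [-0.33  0.25  1.87 -0.    1.01 -0.31] F [ 0.3 -0.5  0.1] gap 85.5
jaw-> -1.0 dist mm 37.33679160771428 turn deg 0.443989518625988
[[-0.0037, 0.0058, 0.0036, 3.67, 0.66, -0.23, 0.0]]
```

Emit:
apply_moves([
  [-0.004,0.006,0.004,1.5,0.8,-0.3,0],
  [0,0,0,0,0,0,0],
])

```text
clock: 10.52
ee_pos: [0.5359, -0.0933, 0.2005]
tcp_rot: [0.014, 1.569, -0.014]
force: [-0.7, -0.1, -0.3]
finger_gap: 0.0855
```

```bash
python3 plan.py .5361 -.0946 .178 -1 1 0
```

```text
t 10.53 tcp [535.9 -93.3 200.5] x [ 0.002 -0.    -1.   ] jawyaw -1.0 q [-0.32  0.27  1.88  0.    0.98 -0.3 ] F [-0.7 -0.1 -0.3] gap 85.5
jaw-> -1.0 dist mm 22.57669088877201 turn deg 0.11171549021944524
[[0.0, 0.0019, 0.0, 2.25, -0.13, 0.01, 0.0]]
```

Emit:
apply_moves([
  [0,0,0,1.5,-0.1,0,0],
  [0,0,0,0.7,0,0,0],
  [0,0,0,0,0,0,0],
  [0,0,0,0,0,0,1],
  [0,0,0,0,0,0,1],
  [0,0,0,0,0,0,1],
  [0,0,0,0,0,0,1],
  [0,0,0,0,0,0,1],
  [0,0,0,0,0,0,1],
])

```text
clock: 11.65
ee_pos: [0.5369, -0.0944, 0.1788]
tcp_rot: [0.012, 1.566, -0.014]
force: [0.2, -0.2, 0.4]
finger_gap: 0.0446
```

```bash
python3 plan.py
```

```text
t 11.65 tcp [536.9 -94.4 178.8] x [ 0.005 -0.001 -1.   ] jawyaw -0.95 q [-0.32  0.31  1.89  0.    0.94 -0.3 ] F [ 0.2 -0.2  0.4] gap 44.6
```

Emit:
apply_moves([
  [0,0,0,-3,0,0,1],
  [0,0,0,-5,0,0,1],
  [0,0,0,-4,0,0,1],
  [0,0,0,0,0,0,1],
])

```text
clock: 12.15
ee_pos: [0.5343, -0.0936, 0.2969]
tcp_rot: [0.015, 1.574, -0.012]
force: [0.1, -0.5, -5.2]
finger_gap: 0.0441
```

```bash
python3 plan.py .4653 -.261 .3 28.9 6 1
```

```text
t 12.15 tcp [534.3 -93.6 296.9] x [-0.004  0.002 -1.   ] jawyaw -0.96 q [-0.32  0.13  1.84  0.    1.17 -0.3 ] F [ 0.1 -0.5 -5.2] gap 44.1
jaw-> 28.9 dist mm 181.06227238909162 turn deg 29.864917809257836
[[-0.0869, -0.0005, -0.0004, -0.05, -2.81, -1.1, 1.0],
[-0.0869, -0.0005, -0.0005, -0.05, -2.7, -1.34, 1.0],
[-0.0869, -0.0005, -0.0005, -0.05, -2.58, -1.57, 1.0],
[-0.0868, -0.0005, -0.0004, -0.05, -2.43, -1.79, 1.0],
[-0.0869, -0.0005, -0.0005, -0.05, -2.26, -2.0, 1.0],
[-0.0868, -0.0006, -0.0004, -0.06, -2.08, -2.18, 1.0]]
```

Emit:
apply_moves([
  [-0.087,0,0,-0.3,-2.8,-1.1,1],
  [-0.087,0,0,-0.3,-2.7,-1.3,1],
  [-0.087,0,0,-0.3,-2.6,-1.6,1],
  [-0.087,0,0,-0.3,-2.4,-1.8,1],
  [-0.087,0,0,-0.3,-2.3,-2.0,1],
  [-0.06,0,0,-0.2,-1.5,-1.6,1],
  [0,0,0,0,0,0,1],
  [0,0,0,0,0,0,1],
])

```text
clock: 13.15
ee_pos: [0.4609, -0.254, 0.2904]
tcp_rot: [-0.368, 1.56, 0.409]
force: [1.0, -0.1, -5.6]
finger_gap: 0.0444
```

```bash
python3 plan.py .4653 -.261 .29 28.9 1 1
```

```text
t 13.15 tcp [ 460.9 -254.   290.4] x [-0.03   0.019 -0.999] jawyaw 28.33 q [-0.65  0.11  1.87 -0.    1.19 -1.15] F [ 1.  -0.1 -5.6] gap 44.4
jaw-> 28.9 dist mm 8.31774402818517 turn deg 2.1020456596135073
[[-0.0101, -0.0167, -0.0311, 0.01, -0.83, 0.05, 1.0]]
```

Emit:
apply_moves([
  [-0.01,-0.017,-0.031,0,-0.8,0,1],
  [0,0,0,0,0,0,1],
  [0,0,0,0,0,0,1],
])

```text
clock: 13.52
ee_pos: [0.4653, -0.2596, 0.2884]
tcp_rot: [-0.397, 1.533, 0.397]
force: [-0.9, 0.3, -4.6]
finger_gap: 0.044
```

```bash
python3 plan.py .4653 -.261 .2415 28.9 2 1; python3 look.py c2 4
```

```text
t 13.53 tcp [ 465.3 -259.6  288.4] x [ 0.001  0.001 -1.   ] jawyaw 29.01 q [-0.66  0.12  1.87  0.    1.15 -1.16] F [-0.9  0.3 -4.6] gap 44.0
jaw-> 28.9 dist mm 46.93752732596841 turn deg 0.12441765351358608
[[0.001, 0.0005, -0.0001, 2.35, -0.06, -0.04, 1.0],
[0.0009, 0.0005, -0.0001, 2.34, -0.07, -0.03, 1.0]]
```

View pics/c2.png

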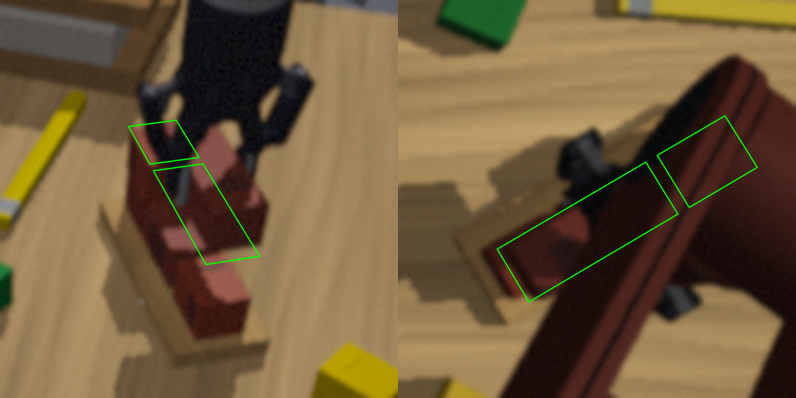

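The held whole is clear above its slot. Going down.

Emit:
apply_moves([
  [0,0,0,1.8,-0.15,0,1],
  [0,0,0,1.5,0,0,1],
  [0,0,0,1.0,0,0,1],
  [0,0,0,0,0,0,1],
])

```text
clock: 14.12
ee_pos: [0.4657, -0.2606, 0.2416]
tcp_rot: [-0.396, 1.534, 0.398]
force: [0.6, 0.2, -4.6]
finger_gap: 0.044
```

```bash
python3 plan.py .4653 -.261 .2375 28.9 1 1
```

```text
t 14.12 tcp [ 465.7 -260.6  241.6] x [-0.     0.001 -1.   ] jawyaw 29.01 q [-0.66  0.19  1.9   0.    1.06 -1.17] F [ 0.6  0.2 -4.6] gap 44.0
jaw-> 28.9 dist mm 4.155103682268996 turn deg 0.1440413385447062
[[0.002, 0.0004, -0.0015, 0.41, -0.02, -0.06, 1.0]]
```

Emit:
apply_moves([
  [0,0,0,0.4,0,0,1],
  [0,0,0,0.1,0,0,1],
  [0,0,0,0.1,0,0,1],
])

```text
clock: 14.5
ee_pos: [0.4662, -0.2609, 0.2368]
tcp_rot: [-0.396, 1.534, 0.397]
force: [-5.6, 2.7, 6.2]
finger_gap: 0.0441
```

```bash
python3 plan.py
```

```text
t 14.5 tcp [ 466.2 -260.9  236.8] x [ 0.     0.001 -1.   ] jawyaw 29.01 q [-0.66  0.19  1.9   0.    1.05 -1.17] F [-5.6  2.7  6.2] gap 44.1
```

Emit:
apply_moves([
  [0,0,0,0,0,0,0.4],
  [0,0,0,0,0,0,0],
  [0,0,0,0,0,0,0],
  [0,0,0,0,0,0,0],
  [0,0,0,0,0,0,0],
  [0,0,0,-2,0,0,0],
  [0,0,0,-4,0,0,0],
  [0,0,0,-4,0,0,0],
  [0,0,0,0,0,0,0],
])

```text
clock: 15.62
ee_pos: [0.4669, -0.2616, 0.3415]
tcp_rot: [-0.399, 1.53, 0.394]
force: [0.8, -0.2, 0.3]
finger_gap: 0.0854
```

```bash
python3 plan.py .4174 .0844 .32 -6.6 10 0
```

```text
t 15.62 tcp [ 466.9 -261.6  341.5] x [ 0.005 -0.002 -1.   ] jawyaw 29.0 q [-0.66  0.06  1.83  0.    1.25 -1.17] F [ 0.8 -0.2  0.3] gap 85.4
jaw-> -6.6 dist mm 350.2129417607006 turn deg 35.60513863077632
[[0.0621, 0.0004, 0.0003, 0.2, 3.27, 1.24, 0.0],
[0.0621, 0.0004, 0.0003, 0.21, 3.34, 1.04, 0.0],
[0.0622, 0.0004, 0.0003, 0.21, 3.4, 0.83, 0.0],
[0.0621, 0.0004, 0.0003, 0.21, 3.44, 0.62, 0.0],
[0.0622, 0.0004, 0.0003, 0.21, 3.47, 0.4, 0.0],
[0.0621, 0.0004, 0.0003, 0.21, 3.49, 0.19, 0.0],
[0.0622, 0.0004, 0.0003, 0.21, 3.5, -0.03, 0.0],
[0.0621, 0.0004, 0.0004, 0.21, 3.48, -0.25, 0.0],
[0.0622, 0.0004, 0.0003, 0.21, 3.47, -0.46, 0.0],
[0.0621, 0.0005, 0.0003, 0.2, 3.43, -0.67, 0.0]]
```

Emit:
apply_moves([
  [0.062,0,0,0.1,3.3,1.2,0],
  [0.062,0,0,0.1,3.3,1.0,0],
  [0.062,0,0,0.1,3.4,0.8,0],
  [0.062,0,0,0.1,3.4,0.6,0],
  [0.062,0,0,0.1,3.5,0.4,0],
  [0.062,0,0,0.1,3.5,0.2,0],
  [0.062,0,0,0.1,3.5,0,0],
  [0.062,0,0,0.1,3.5,-0.25,0],
  [0.062,0,0,0.1,3.4,-0.45,0],
  [0.04,0,0,0.1,2.4,-0.5,0],
  [0,0,0,0,0,0,0],
  [0,0,0,0,0,0,0],
])

```text
clock: 17.12
ee_pos: [0.4146, 0.0836, 0.3182]
tcp_rot: [0.089, 1.58, -0.088]
force: [-0.7, 0.4, 0.4]
finger_gap: 0.0856
```

```bash
python3 plan.py .4174 .0844 .25 -6.6 2 0; python3 look.py c3 4
```

```text
t 17.12 tcp [414.6  83.6 318.2] x [-0.011  0.001 -1.   ] jawyaw -6.43 q [ 0.01 -0.19  2.11  0.    1.23  0.12] F [-0.7  0.4  0.4] gap 85.6
jaw-> -6.6 dist mm 68.2892008362229 turn deg 0.6688152210432222
[[0.0014, -0.0057, 0.0001, 3.41, 0.06, 0.17, 0.0],
[0.0015, -0.0056, 0.0002, 3.41, 0.05, 0.16, 0.0]]
```

View pics/c3.png

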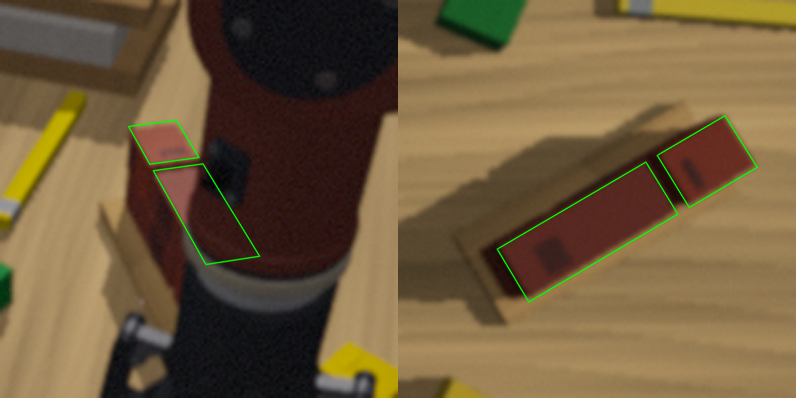

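In the top view both second-course bricks coincide with their targets. Next is the third course, using the whole at (235,284).

Emit:
apply_moves([
  [0.002,-0.01,0,3,0.1,0.4,0],
  [0,0,0,3,0,0,0],
  [0,0,0,3,0,0,0],
  [0,0,0,1.5,0,0,0],
  [0,0,0,0,0,0,0],
])

```text
clock: 17.85
ee_pos: [0.4205, 0.0795, 0.2115]
tcp_rot: [0.095, 1.566, -0.096]
force: [1.0, 0.7, 0.5]
finger_gap: 0.0851
```

```bash
python3 plan.py .4174 .0844 .178 -6.6 1 0
```

```text
t 17.85 tcp [420.5  79.5 211.5] x [ 0.003 -0.001 -1.   ] jawyaw -6.95 q [ 0.   -0.01  2.18 -0.    0.97  0.12] F [1.  0.7 0.5] gap 85.1
jaw-> -6.6 dist mm 33.98137344129564 turn deg 0.3868399566296878
[[-0.0061, 0.0028, 0.0005, 3.35, 0.45, -0.38, 0.0]]
```

Emit:
apply_moves([
  [-0.006,0.003,0,1.2,0.5,-0.4,0],
  [0,0,0,0,0,0,0],
  [0,0,0,0,0,0,0],
])

```text
clock: 18.23
ee_pos: [0.4181, 0.0847, 0.2003]
tcp_rot: [0.091, 1.567, -0.091]
force: [-0.5, -0.3, -0.4]
finger_gap: 0.0856
```

```bash
python3 plan.py .4174 .0844 .178 -6.6 1 0
```

```text
t 18.23 tcp [418.1  84.7 200.3] x [ 0.002 -0.001 -1.   ] jawyaw -6.64 q [ 0.01  0.01  2.18 -0.    0.95  0.13] F [-0.5 -0.3 -0.4] gap 85.6
jaw-> -6.6 dist mm 22.291479725111 turn deg 0.13997816204817978
[[-0.0007, 0.0023, 0.0003, 2.23, -0.03, -0.07, 0.0]]
```

Emit:
apply_moves([
  [0,0.002,0,1.5,0,-0.1,0],
  [0,0,0,0.7,0,0,0],
  [0,0,0,0,0,0,0],
  [0,0,0,0,0,0,1],
  [0,0,0,0,0,0,1],
  [0,0,0,0,0,0,1],
  [0,0,0,0,0,0,1],
  [0,0,0,0,0,0,1],
  [0,0,0,0,0,0,1],
])

```text
clock: 19.35
ee_pos: [0.4174, 0.0849, 0.1776]
tcp_rot: [0.091, 1.567, -0.091]
force: [0.2, -0.6, -1.2]
finger_gap: 0.0442
```

```bash
python3 plan.py
```

```text
t 19.35 tcp [417.4  84.9 177.6] x [ 0.002 -0.    -1.   ] jawyaw -6.62 q [ 0.02  0.06  2.19 -0.    0.89  0.13] F [ 0.2 -0.6 -1.2] gap 44.2
```

Emit:
apply_moves([
  [0,0,0,-3,0,0,1],
  [0,0,0,-5,0,0,1],
  [0,0,0,-5,0,0,1],
  [0,0,0,-4,0,0,1],
  [0,0,0,0,0,0,1],
])

```text
clock: 19.98
ee_pos: [0.4146, 0.0848, 0.3477]
tcp_rot: [0.09, 1.577, -0.092]
force: [0.6, 0.3, -5.4]
finger_gap: 0.0443
```

```bash
python3 plan.py .4989 -.3218 .34 28.9 12 1
```

```text
t 19.98 tcp [414.6  84.8 347.7] x [-0.009 -0.    -1.   ] jawyaw -6.63 q [ 0.02 -0.23  2.08 -0.    1.3   0.13] F [ 0.6  0.3 -5.4] gap 44.3
jaw-> 28.9 dist mm 415.3381932560786 turn deg 35.531023465351204
[[-0.0517, -0.0007, -0.0001, 0.06, -3.28, 1.09, 1.0],
[-0.0517, -0.0007, -0.0001, 0.06, -3.34, 0.92, 1.0],
[-0.0517, -0.0007, -0.0001, 0.06, -3.38, 0.74, 1.0],
[-0.0517, -0.0007, -0.0001, 0.06, -3.41, 0.57, 1.0],
[-0.0517, -0.0007, -0.0001, 0.06, -3.44, 0.39, 1.0],
[-0.0517, -0.0007, -0.0001, 0.06, -3.45, 0.21, 1.0],
[-0.0516, -0.0007, -0.0001, 0.07, -3.46, 0.04, 1.0],
[-0.0517, -0.0008, -0.0001, 0.07, -3.46, -0.14, 1.0],
[-0.0516, -0.0007, -0.0001, 0.06, -3.45, -0.32, 1.0],
[-0.0517, -0.0007, -0.0001, 0.07, -3.42, -0.5, 1.0],
[-0.0516, -0.0008, -0.0001, 0.06, -3.4, -0.68, 1.0],
[-0.0517, -0.0007, -0.0002, 0.07, -3.35, -0.86, 1.0]]
```

Emit:
apply_moves([
  [-0.052,0,0,-0.2,-3.3,1.1,1],
  [-0.052,0,0,-0.2,-3.3,0.9,1],
  [-0.052,0,0,-0.2,-3.4,0.7,1],
  [-0.052,0,0,-0.2,-3.4,0.6,1],
  [-0.052,0,0,-0.2,-3.4,0.4,1],
  [-0.052,0,0,-0.2,-3.4,0.2,1],
  [-0.052,0,0,-0.2,-3.5,0,1],
  [-0.052,0,0,-0.2,-3.5,-0.1,1],
  [-0.052,0,0,-0.2,-3.4,-0.3,1],
  [-0.052,0,0,-0.2,-3.4,-0.5,1],
  [-0.04,0,0,-0.2,-2.6,-0.6,1],
  [-0.03,0,0,-0.1,-1.8,-0.5,1],
  [0,0,0,0,0,0,1],
])

```text
clock: 21.6
ee_pos: [0.4882, -0.3041, 0.3242]
tcp_rot: [-0.359, 1.586, 0.423]
force: [-0.9, 0.7, -4.7]
finger_gap: 0.0442
```

```bash
python3 plan.py .4989 -.3218 .32 28.9 1 1
```

```text
t 21.6 tcp [ 488.2 -304.1  324.2] x [-0.059  0.027 -0.998] jawyaw 28.44 q [-0.69  0.2   1.71 -0.02  1.3  -1.18] F [-0.9  0.7 -4.7] gap 44.2
jaw-> 28.9 dist mm 21.06703480028191 turn deg 3.7259680279721867
[[-0.009, -0.0385, -0.0516, 0.31, -2.08, 0.11, 1.0]]
```

Emit:
apply_moves([
  [-0.009,-0.039,-0.052,0,-1.7,0.1,1],
  [0,0,0,0,0,0,1],
  [0,0,0,0,0,0,1],
])

```text
clock: 21.98
ee_pos: [0.4953, -0.3156, 0.3159]
tcp_rot: [-0.387, 1.54, 0.403]
force: [0.4, -0.5, -5.1]
finger_gap: 0.0439
```

```bash
python3 plan.py .4989 -.3218 .29 28.9 2 1
```

```text
t 21.98 tcp [ 495.3 -315.6  315.9] x [-0.008  0.009 -1.   ] jawyaw 28.86 q [-0.7   0.21  1.71  0.    1.23 -1.21] F [ 0.4 -0.5 -5.1] gap 43.9
jaw-> 28.9 dist mm 26.92580655105692 turn deg 0.6611924504098753
[[-0.0004, -0.0013, -0.0056, 1.29, -0.37, 0.01, 1.0],
[-0.0003, -0.0014, -0.0056, 1.3, -0.37, 0.01, 1.0]]
```

Emit:
apply_moves([
  [0,-0.003,-0.011,0.8,-0.75,0,1],
  [0,0,0,0.6,0,0,1],
  [0,0,0,0,0,0,1],
  [0,0,0,0,0,0,1],
])

```text
clock: 22.48
ee_pos: [0.4987, -0.3209, 0.2995]
tcp_rot: [-0.394, 1.536, 0.397]
force: [0.0, 0.1, -4.7]
finger_gap: 0.0442
```

```bash
python3 plan.py .4989 -.3218 .28 28.9 1 1;python3 look.py c4 5
```

```text
t 22.48 tcp [ 498.7 -320.9  299.5] x [-0.002  0.002 -1.   ] jawyaw 28.9 q [-0.7   0.24  1.71  0.    1.2  -1.21] F [ 0.   0.1 -4.7] gap 44.2
jaw-> 28.9 dist mm 19.539847916583373 turn deg 0.15634498898340563
[[0.0001, -0.0007, -0.0026, 1.95, -0.09, -0.03, 1.0]]
```

View pics/c4.png

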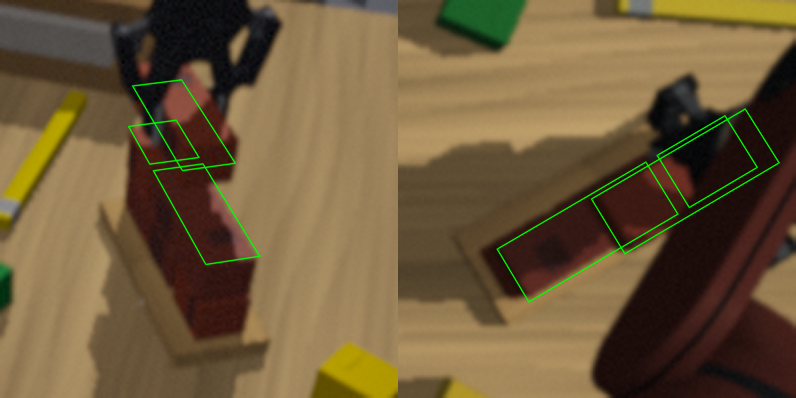

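The held whole is above its slot, and the courses below are undisturbed. Lowering.

Emit:
apply_moves([
  [0,0,0,1.2,-0.1,0,1],
  [0,0,0,0.7,0,0,1],
  [0,0,0,0,0,0,1],
])

```text
clock: 22.95
ee_pos: [0.4992, -0.3218, 0.2794]
tcp_rot: [-0.394, 1.535, 0.397]
force: [0.9, -0.2, -5.1]
finger_gap: 0.0444
```

```bash
python3 plan.py .4989 -.3218 .2757 28.9 1 1
```

```text
t 22.95 tcp [ 499.2 -321.8  279.4] x [-0.002  0.002 -1.   ] jawyaw 28.9 q [-0.71  0.27  1.72  0.    1.16 -1.21] F [ 0.9 -0.2 -5.1] gap 44.4
jaw-> 28.9 dist mm 3.7494947834269223 turn deg 0.12940213790483934
[[-0.0001, -0.0005, -0.0022, 0.37, 0.02, -0.02, 1.0]]
```

Emit:
apply_moves([
  [0,0,0,0.35,0,0,1],
  [0,0,0,0.1,0,0,1],
])

```text
clock: 23.2
ee_pos: [0.4995, -0.3221, 0.2756]
tcp_rot: [-0.394, 1.535, 0.396]
force: [-2.9, 2.4, 4.1]
finger_gap: 0.0439
```

```bash
python3 plan.py
```

```text
t 23.2 tcp [ 499.5 -322.1  275.6] x [-0.001  0.001 -1.   ] jawyaw 28.9 q [-0.71  0.27  1.72  0.    1.15 -1.21] F [-2.9  2.4  4.1] gap 43.9
```

Emit:
apply_moves([
  [0,0,0,0,0,0,0.4],
  [0,0,0,0,0,0,0],
  [0,0,0,0,0,0,0],
  [0,0,0,0,0,0,0],
  [0,0,0,0,0,0,0],
  [0,0,0,-2,0,0,0],
  [0,0,0,-4,0,0,0],
  [0,0,0,-3,0,0,0],
  [0,0,0,0,0,0,0],
])

```text
clock: 24.32
ee_pos: [0.5003, -0.3229, 0.375]
tcp_rot: [-0.399, 1.53, 0.391]
force: [-0.0, -0.8, -0.6]
finger_gap: 0.0856
```

```bash
python3 plan.py .666 -.083 .33 20.2 8 0
```

```text
t 24.32 tcp [ 500.3 -322.9  375. ] x [ 0.005 -0.004 -1.   ] jawyaw 28.9 q [-0.71  0.17  1.64  0.    1.32 -1.21] F [-0.  -0.8 -0.6] gap 85.6
jaw-> 20.2 dist mm 294.95992253514146 turn deg 8.70846113191951
[[0.019, 0.0004, 0.0007, 0.56, 1.63, 3.26, 0.0],
[0.019, 0.0004, 0.0007, 0.56, 1.69, 3.23, 0.0],
[0.019, 0.0004, 0.0008, 0.56, 1.75, 3.2, 0.0],
[0.019, 0.0004, 0.0008, 0.56, 1.81, 3.16, 0.0],
[0.019, 0.0004, 0.0007, 0.56, 1.87, 3.13, 0.0],
[0.0189, 0.0004, 0.0008, 0.56, 1.93, 3.09, 0.0],
[0.019, 0.0003, 0.0007, 0.57, 1.98, 3.06, 0.0],
[0.0189, 0.0004, 0.0008, 0.56, 2.04, 3.01, 0.0]]
```

Emit:
apply_moves([
  [0.019,0,0,0.2,1.6,3.3,0],
  [0.019,0,0,0.2,1.7,3.2,0],
  [0.019,0,0,0.3,1.75,3.2,0],
  [0.019,0,0,0.3,1.8,3.2,0],
  [0.019,0,0,0.3,1.9,3.1,0],
  [0.019,0,0,0.3,1.9,3.1,0],
  [0.019,0,0,0.3,2.0,3.0,0],
  [0.01,0,0,0.3,1.2,2.0,0],
  [0,0,0,0,0,0,0],
  [0,0,0,0,0,0,0],
])

```text
clock: 25.58
ee_pos: [0.6621, -0.0882, 0.3463]
tcp_rot: [-0.28, 1.556, 0.277]
force: [-0.3, 0.0, 1.1]
finger_gap: 0.0854
```

```bash
python3 plan.py .666 -.083 .25 20.4 2 0; python3 look.py c5 5
```

```text
t 25.57 tcp [662.1 -88.2 346.3] x [-0.003 -0.003 -1.   ] jawyaw 20.33 q [-0.25  0.36  1.46 -0.    1.32 -0.6 ] F [-0.3  0.   1.1] gap 85.4
jaw-> 20.4 dist mm 96.55667043938158 turn deg 0.24162327665748495
[[-0.0006, -0.0019, 0.0008, 4.82, 0.18, 0.29, 0.0],
[-0.0006, -0.0018, 0.0008, 4.81, 0.18, 0.28, 0.0]]
```

View pics/c5.png

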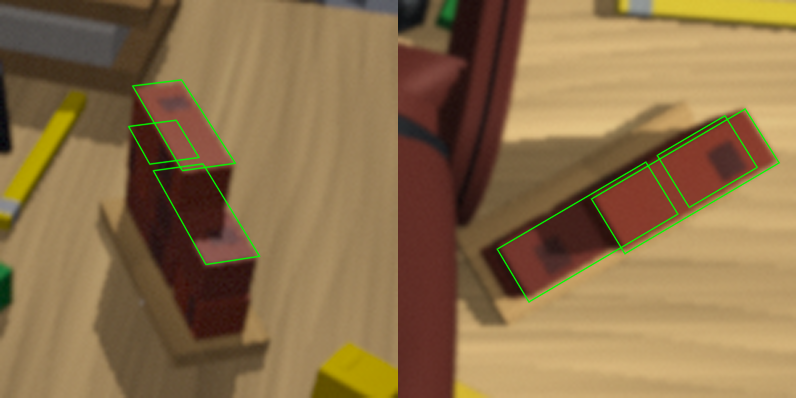

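The third-course whole matches its outline in both views. The last half, near (311,168), is next.

Emit:
apply_moves([
  [0,-0.003,0.002,4,0.35,0.6,0],
  [0,0,0,4,0,0,0],
  [0,0,0,3.5,0,0,0],
  [0,0,0,0,0,0,0],
  [0,0,0,0,0,0,0],
])

```text
clock: 26.3
ee_pos: [0.6663, -0.0884, 0.2335]
tcp_rot: [-0.275, 1.548, 0.271]
force: [-0.1, 0.3, 0.7]
finger_gap: 0.0856
```

```bash
python3 plan.py .666 -.083 .178 20.4 1 0
```

```text
t 26.3 tcp [666.3 -88.4 233.5] x [ 0.006 -0.002 -1.   ] jawyaw 19.96 q [-0.25  0.49  1.52 -0.    1.12 -0.6 ] F [-0.1  0.3  0.7] gap 85.6
jaw-> 20.4 dist mm 55.71424934420707 turn deg 0.5680432171687994
[[-0.0077, 0.0048, 0.0039, 5.54, 0.54, 0.13, 0.0]]
```

Emit:
apply_moves([
  [-0.008,0.005,0.004,2.5,0.6,0.2,0],
  [0,0,0,1,0,0,0],
  [0,0,0,0,0,0,0],
  [0,0,0,0,0,0,0],
])

```text
clock: 26.8
ee_pos: [0.6676, -0.0821, 0.1999]
tcp_rot: [-0.281, 1.548, 0.278]
force: [-0.1, -0.1, -0.6]
finger_gap: 0.0855
```

```bash
python3 plan.py .666 -.083 .178 20.4 1 0
```

```text
t 26.8 tcp [667.6 -82.1 199.9] x [ 0.005 -0.001 -1.   ] jawyaw 20.44 q [-0.24  0.53  1.53 -0.    1.07 -0.6 ] F [-0.1 -0.1 -0.6] gap 85.5
jaw-> 20.4 dist mm 21.957929477533025 turn deg 0.272894786582673
[[0.0008, 0.0039, 0.0027, 2.19, -0.02, -0.19, 0.0]]
```

Emit:
apply_moves([
  [0,0.004,0.003,1.5,0,-0.2,0],
  [0,0,0,0.7,0,0,0],
  [0,0,0,0,0,0,0],
  [0,0,0,0,0,0,1],
  [0,0,0,0,0,0,1],
  [0,0,0,0,0,0,1],
  [0,0,0,0,0,0,1],
  [0,0,0,0,0,0,1],
  [0,0,0,0,0,0,1],
])

```text
clock: 27.92
ee_pos: [0.6661, -0.0831, 0.1773]
tcp_rot: [-0.28, 1.552, 0.28]
force: [0.1, -1.0, -0.6]
finger_gap: 0.0444
```

```bash
python3 plan.py
```

```text
t 27.93 tcp [666.1 -83.1 177.3] x [ 0.001 -0.    -1.   ] jawyaw 20.44 q [-0.24  0.56  1.54  0.    1.04 -0.6 ] F [ 0.1 -1.  -0.6] gap 44.4
```

Emit:
apply_moves([
  [0,0,0,-3,0,0,1],
  [0,0,0,-5,0,0,1],
  [0,0,0,-5,0,0,1],
  [0,0,0,-4.5,0,0,1],
  [0,0,0,0,0,0,1],
])

```text
clock: 28.55
ee_pos: [0.665, -0.0828, 0.3538]
tcp_rot: [-0.278, 1.558, 0.282]
force: [0.5, -0.1, -2.7]
finger_gap: 0.0443
```

```bash
python3 plan.py .4484 -.2303 .35 28.9 8 1
```

```text
t 28.55 tcp [665.  -82.8 353.8] x [-0.005  0.002 -1.   ] jawyaw 20.44 q [-0.24  0.37  1.45  0.    1.34 -0.6 ] F [ 0.5 -0.1 -2.7] gap 44.3
jaw-> 28.9 dist mm 262.1239708691363 turn deg 8.464777080647778
[[-0.0185, -0.0005, -0.0005, 0.06, -0.78, -3.18, 1.0],
[-0.0184, -0.0005, -0.0005, 0.06, -0.72, -3.2, 1.0],
[-0.0185, -0.0005, -0.0005, 0.06, -0.67, -3.21, 1.0],
[-0.0184, -0.0005, -0.0005, 0.05, -0.61, -3.22, 1.0],
[-0.0185, -0.0006, -0.0005, 0.05, -0.54, -3.23, 1.0],
[-0.0184, -0.0005, -0.0004, 0.05, -0.49, -3.24, 1.0],
[-0.0185, -0.0006, -0.0005, 0.05, -0.43, -3.25, 1.0],
[-0.0184, -0.0005, -0.0004, 0.05, -0.36, -3.25, 1.0]]
```

Emit:
apply_moves([
  [-0.018,0,0,-0.2,-0.8,-3.2,1],
  [-0.018,0,0,-0.2,-0.7,-3.2,1],
  [-0.018,0,0,-0.2,-0.7,-3.2,1],
  [-0.018,0,0,-0.2,-0.6,-3.2,1],
  [-0.018,0,0,-0.2,-0.5,-3.2,1],
  [-0.018,0,0,-0.2,-0.5,-3.2,1],
  [-0.018,0,0,-0.2,-0.4,-3.0,1],
  [-0.01,0,0,-0.1,-0.2,-1.8,1],
  [0,0,0,0,0,0,1],
  [0,0,0,0,0,0,1],
])

```text
clock: 29.8
ee_pos: [0.4526, -0.2212, 0.3517]
tcp_rot: [-0.375, 1.56, 0.408]
force: [0.0, 0.3, -3.6]
finger_gap: 0.0442
```

```bash
python3 plan.py .4484 -.2303 .33 28.9 1 1
```

```text
t 29.8 tcp [ 452.6 -221.2  351.7] x [-0.029  0.014 -0.999] jawyaw 28.52 q [-0.61 -0.01  1.88 -0.    1.31 -1.11] F [ 0.   0.3 -3.6] gap 44.2
jaw-> 28.9 dist mm 23.890377065428062 turn deg 1.8718340146234196
[[-0.0068, -0.0182, -0.0262, 2.17, -0.66, -0.76, 1.0]]
```

Emit:
apply_moves([
  [-0.007,-0.018,-0.026,1,-0.7,-0.8,1],
  [0,0,0,0.6,0,0,1],
  [0,0,0,0,0,0,1],
  [0,0,0,0,0,0,1],
])

```text
clock: 30.3
ee_pos: [0.4502, -0.2291, 0.3338]
tcp_rot: [-0.395, 1.535, 0.4]
force: [0.1, 0.6, -2.0]
finger_gap: 0.0441
```

```bash
python3 plan.py .4484 -.2303 .3 28.9 2 1
```

```text
t 30.3 tcp [ 450.2 -229.1  333.8] x [-0.002  0.003 -1.   ] jawyaw 29.04 q [-0.63 -0.    1.91  0.    1.24 -1.13] F [ 0.1  0.6 -2. ] gap 44.1
jaw-> 28.9 dist mm 33.892940480404974 turn deg 0.22355202803086002
[[0.0012, -0.0002, -0.0015, 1.69, -0.01, -0.11, 1.0],
[0.0012, -0.0001, -0.0016, 1.69, -0.02, -0.11, 1.0]]
```

Emit:
apply_moves([
  [0.002,0,-0.003,1.5,0,-0.25,1],
  [0,0,0,1.2,0,0,1],
  [0,0,0,0.8,0,0,1],
  [0,0,0,0,0,0,1],
])

```text
clock: 30.8
ee_pos: [0.4479, -0.2298, 0.296]
tcp_rot: [-0.395, 1.535, 0.397]
force: [0.5, -0.4, -2.1]
finger_gap: 0.0443
```

```bash
python3 plan.py .4484 -.2303 .28 28.9 1 1;python3 look.py c6 6
```

```text
t 30.8 tcp [ 447.9 -229.8  296. ] x [-0.001  0.    -1.   ] jawyaw 28.94 q [-0.63  0.04  1.94 -0.    1.16 -1.14] F [ 0.5 -0.4 -2.1] gap 44.3
jaw-> 28.9 dist mm 15.989195012039746 turn deg 0.07935411379378027
[[0.0007, -0.0007, -0.0009, 1.6, -0.07, 0.02, 1.0]]
```

View pics/c6.png

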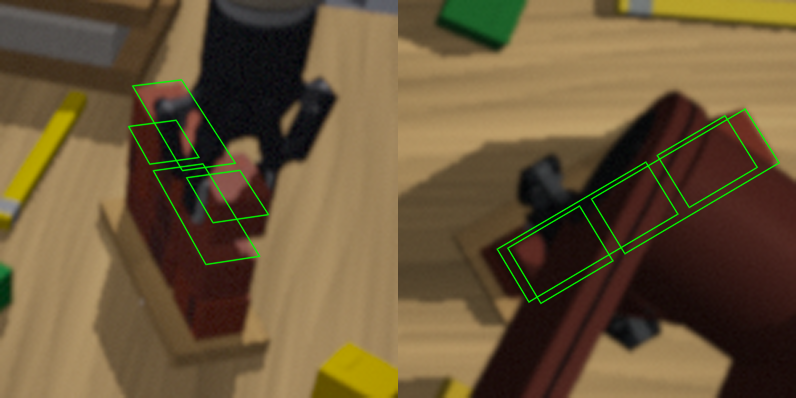

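The held half is directly above its slot. Lowering.

Emit:
apply_moves([
  [0,0,0,1.0,-0.05,0,1],
  [0,0,0,0.6,0,0,1],
  [0,0,0,0,0,0,1],
])

```text
clock: 31.28
ee_pos: [0.4488, -0.2308, 0.2807]
tcp_rot: [-0.397, 1.533, 0.394]
force: [0.1, 0.3, -2.9]
finger_gap: 0.0442
```

```bash
python3 plan.py .4484 -.2303 .2754 28.9 1 1
```

```text
t 31.27 tcp [ 448.8 -230.8  280.7] x [ 0.002 -0.002 -1.   ] jawyaw 28.94 q [-0.63  0.06  1.95 -0.    1.13 -1.14] F [ 0.1  0.3 -2.9] gap 44.2
jaw-> 28.9 dist mm 5.311341984076015 turn deg 0.13474797537474484
[[0.0007, 0.0007, 0.0022, 0.53, 0.07, -0.01, 1.0]]
```

Emit:
apply_moves([
  [0,0,0,0.45,0.05,0,1],
  [0,0,0,0.15,0,0,1],
  [0,0,0,0.1,0,0,1],
])

```text
clock: 31.65
ee_pos: [0.4488, -0.2304, 0.2752]
tcp_rot: [-0.397, 1.534, 0.395]
force: [-4.4, 2.4, 9.4]
finger_gap: 0.0445
```

```bash
python3 plan.py
```

```text
t 31.65 tcp [ 448.8 -230.4  275.2] x [ 0.001 -0.001 -1.   ] jawyaw 28.95 q [-0.63  0.07  1.95 -0.    1.12 -1.14] F [-4.4  2.4  9.4] gap 44.5
```

Seated. I'll release, go up, and move off to the left so both cameras can see.

Emit:
apply_moves([
  [0,0,0,0,0,0,0.4],
  [0,0,0,0,0,0,0],
  [0,0,0,0,0,0,0],
  [0,0,0,0,0,0,0],
  [0,0,0,0,0,0,0],
  [0,0,0,-2,0,0,0],
  [0,0,0,-4,0,0,0],
  [0,0,0,-4,0,0,0],
  [0,0,0,-1,2,2,0],
  [0,0,0,0,3,3,0],
  [0,0,0,0,3,3,0],
  [0,0,0,0,3,3,0],
  [0,0,0,0,3,3,0],
  [0,0,0,0,1,1,0],
  [0,0,0,0,0,0,0],
])

```text
clock: 33.52
ee_pos: [0.5092, -0.0217, 0.3896]
tcp_rot: [-0.398, 1.531, 0.39]
force: [-0.6, -0.2, -0.2]
finger_gap: 0.0854
```

```bash
python3 plan.py;python3 look.py c7 6
python3 - <<'E'
from h import *
from cell import robot
C=robot.get_calibration("top");im=cv2.imread("pics/c7_top_raw.png")[:,:,::-1]
M=redmask(im)
for p in([(.13,-.035,.098),(.06,.07,.098)],):
    r,f=fit([(M,C)],[.4822,-.2916,np.radians(118.9)],[(L,o,z-.04*k,.04) for L,o,z in p for k in (0,)],pad=6)
    print(r[:2]*1e3,np.degrees(r[2]),f)
E
```

```text
t 33.52 tcp [509.2 -21.7 389.6] x [ 0.005 -0.003 -1.   ] jawyaw 28.81 q [-0.2  -0.05  1.84 -0.    1.34 -0.7 ] F [-0.6 -0.2 -0.2] gap 85.4
[ 482.96719769 -287.22082486] 118.34242464011241 157.8741912841797
```

View pics/c7.png

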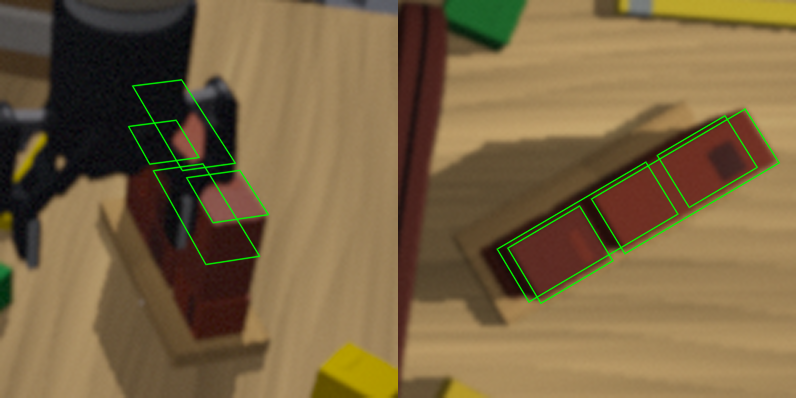

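View pics/c7_side_raw.png

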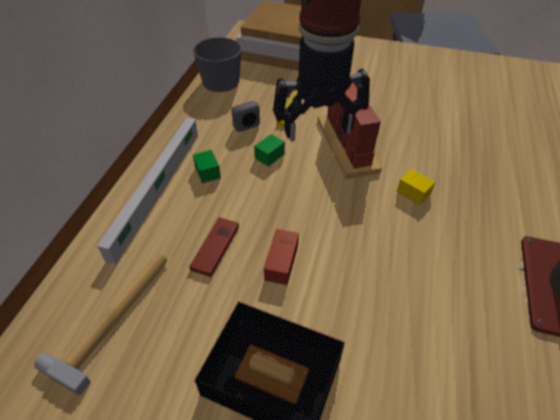

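The top view matches all the outlines. That last fit is biased because it ignores the visible sides of the lower courses. I'll clear the side view and check with the full six-brick model.

Emit:
apply_moves([
  [0,0,0,0,3,1,0],
  [0,0,0,0,3,1,0],
  [0,0,0,0,3,1,0],
  [0,0,0,0,3,1,0],
  [0,0,0,0,3,1,0],
  [0,0,0,0,2,1,0],
  [0,0,0,0,0,0,0],
  [0,0,0,0,0,0,0],
])

```text
clock: 34.62
ee_pos: [0.4813, 0.1483, 0.3883]
tcp_rot: [-0.386, 1.534, 0.373]
force: [-0.4, -0.5, 0.5]
finger_gap: 0.0853
```

```bash
python3 look.py c8 6
python3 - <<'E'
from h import *
from cell import robot
for n in("top","side"):
    C=robot.get_calibration(n);M=redmask(cv2.imread(f"pics/c8_{n}_raw.png")[:,:,::-1])
    A=[(.13,-.035,.018,.04),(.06,.07,.018,.04),(.06,-.07,.058,.04),(.13,.035,.058,.04),(.13,-.035,.098,.04),(.06,.07,.098,.04)]
    r,f=fit([(M,C)],[.4822,-.2916,np.radians(118.9)],A,pad=8);print(n,r[:2]*1e3,np.degrees(r[2]),f)
E
```

```text
top [ 482.80402932 -291.20522016] 118.19995047774563 98.07969665527344
side [ 505.46650897 -358.55387656] 131.31596212102744 1181.766357421875
```

View pics/c8.png

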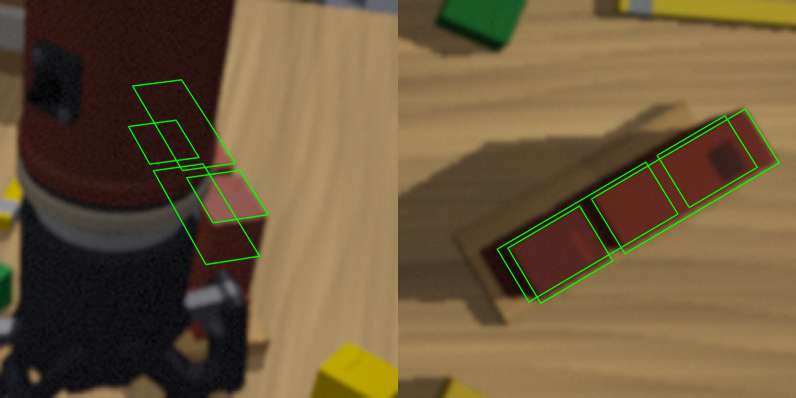

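The six-brick fit in the top view agrees with the pier pose to under 1 mm and 0.7°. The arm blocks the side view, so the side fit means nothing. Earlier side views (c5, c7) showed the stack in place. Handing in.

```bash
python3 -c "
from cell import robot
print(robot.close_job(), robot.get_state()['clock'])"
```

```text
the job is handed in; nothing more can be done
the job is handed in; nothing more can be done
```

I laid both courses in the order asked: second course half then whole, third course whole then half. All four bricks are released, and the arm is open and well clear, with the clock at about 35 s of the 112 s allowed. I never moved the three-quarter brick, the slip or the green and yellow look-alikes.

- **Top camera:** all the bricks lie on their target outlines. A fit of the full six-brick pier agreed with the original pier position to within about 0.7 mm and 0.7°. Every brick touched down with less than 10 N of vertical force.
- **Side camera:** its last fit failed because the arm blocked the view, so I ignored it. An earlier, clear side picture matched the targets for the third-course whole brick. The last half was only partly visible, and its top face matched. At the first measurement the side camera disagreed with the top camera by about 2–4 mm on position. I worked from the top camera.

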